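Tip over the instrument case lid, catch it and lower it shut

ROBOT

A 6-joint arm with a two-finger parallel gripper is mounted at the origin on the work surface. World frame = base frame: x ahead of the robot, y to its left, z up, the work surface at z = 0. Lengths are in m, angles in rad, forces in N, time in s.
With the tool pointing down it reaches from about 0.35 to 0.975 m from the base axis. Payload 4.9 kg.
Tool frame: the origin (TCP) lies at the very end of the fingers, on their centre line; the grasp point (between the pads) lies 19 mm behind it; z points along the fingers, y is the direction in which the jaws open and shut (so a half turn about z gives the same grasp; the last joint's range is limited). The gripper opens to 85 mm and grips with 20 to 120 N. Pads are 22 mm wide; open, the fingers measure 114 mm over their backs; the gripper's body (76 mm by 85 mm) begins 54 mm behind the grasp point. The pads swing forward as they close: fully open they stand 13 mm farther back than shut.
Start: joints at [-1.404, 0.053, 1.613, -0, 1.476, -0.119], TCP at [0.176, -0.6, 0.231] pointing down, gripper open.
Joint ranges: [-3.01, 3.01], [-1.01, 2.22], [0.06, 2.58], [-1.02, 4.17], [0.09, 2.62], [-3.14, 3.14]. Speed limits (rad/s): [2.57, 2.57, 3.14, 3.14, 3.14, 3.14].

INTERFACE

Orientations are given as a unit quaternion [w, x, y, z].
In Python, from plant import monitor, eyes, manip gives the robot as it stands.
- The arm moves only by the tool step_arm, never from a script. Its argument "motion" is a list of rows, each a list of 7 numbers: the shift along the world's x, y, z scaled (see below), then the turn, a rotation vector about the world's x, y, z scaled (see below), then the closure in counts, from 0 (fully open) to 255 (shut). In form: [[x, y, z, ax, ay, az, grip], ...]. A call has 1 to 10 rows; each row is the pose to reach, as a shift and turn from the pose commanded when the call began; what a row does not reach only later rows make up. The controller multiplies each number of a shift by 0.5 m and each number of a turn by 1.5 rad. A row lasts 1/10 s, in which the tool goes at most 50 mm and 8.59 degrees, less where a joint would pass 70% of its speed; a pose out of reach is approached as far as the arm can. A call with a number of a shift or a turn outside -1 to 1 is refused whole. A call with a gripper value outside its range is refused whole. The fingers move at their own pace and stop on an object; the grip force is fixed at half the most. Time passes only in rows, so rows that repeat a pose let the fingers close. It gives the time, the measured TCP pose, the force and the opening at its end, in the units of the state.
- monitor.state(): the state, without advancing time (a new reading comes with each control period).
- eyes.grab_frame(name): name is "scene" or "top"; returns a dict with "pixels" (480x640x3 uint8, red, green, blue), "mtx" (3x3 intrinsics, pixels), "rvec" (rotation vector, rad) and "tvec" (3), from world to camera coordinates, as OpenCV has them. Camera axes: x right, y down, z forward; pixel columns grow to the right and rows downward; lengths in m; the calibration is good to about 2 mm. A picture is of the moment at which its call begins. There is no depth.
- manip.job_done(): hands the job in, once; it reports no verdict.
Trained networks look in the newest picture that a camera, given by its name, has taken for a name from the list of things; names that differ only in an ending like _2 or _b are one class to them, and where a whole thing is asked for, a point or a joint stands for the part that bears it (a point fixed in the world has none). Each returns a list of dicts, best first, with "p" (0 to 1); they miss things now and then, are a little off and sometimes report something else, mostly with a low value. They report only what shows in the picture. A call takes as long as a camera call.
- eyes.look_for(name, camera): "box" ([centre column, centre row, width, height] in pixels, round what is visible of it).
- eyes.pinpoint(name, camera): "uv" ([column, row] in pixels: a listed point, or the origin of a listed thing).
The state is a dict: "time": time; "joint_pos": joint angles; "joint_vel": joint speeds; "joint_efforts": joint torques, N m; "tool_pos": TCP position; "tool_rot": TCP orientation; "contact_force": force on the tool from outside, world axes, zero at the start; "ft_torque": the same for the moment, N m; "gripper_width": opening from 0.0 (shut) to 1.0 (fully open).
Only numpy, scipy, OpenCV 4.12 (cv2) and the standard library are available. Lean on these libraries where they do the work, as an engineer would, in place of code of your own. Each camera call takes 0.05 s, during which the arm holds its last target.

TASK

The lid of the instrument case stands open, leaning back past upright. Tip it over towards the box with a fingertip from behind, catch it from underneath on the outside of a finger as it falls, and lower it gently until it is fully shut, without letting it drop or slam and without pinching it. Leave the drum, the hand bell and the tone block where they stand.

Things in the scene. Friction and masses are not known exactly. Their poses are not given: they have to be found in the camera images.
- case: Dark blue open box of an instrument case, fixed to the table, 150 (x) x 260 (y) x 90 (z) mm, lined with dark red felt; a jingle stick lies inside, below the rim. Origin: centre of its underside, on the table. Its x points to the hinge side (the robot's left, give or take 20 degrees), y along the hinge, z up. The lid's hinge: at its x = +75 mm, z = +90 mm (the rim).
- lid (a joint): Lid angle, rad: 0 = shut, flat on the rim; 1.57 = upright; 1.70 = leaning back on its stop, to the left, where it rests at first (starts 1.64 to 1.70). No latch: past upright it falls shut, slowed by a viscous damper (0.6 N m s/rad). Left alone it takes 2.4 to 4 s from 1.4 to 0.7 rad and 1.2 to 1.8 s more to shut, arriving at 0.45 to 0.65 rad/s, which is a slam.
- lid_edge (a point): Middle of the lid's free edge (opposite the hinge), on its under (felt) face, 180 mm from the hinge. Shut, it lies 90 mm above the table and overhangs the box's wall by 30 mm, which leaves room for a finger under it; upright, it is 270 mm above the table.
- lid_hinge (a point): Middle of the hinge line, on the plane of the lid's under face, 90 mm above the table. Axes as those of the case.
- lid_liner: Under half of the lid (a flat panel 180 mm deep from hinge to free edge, 270 mm wide, 14 mm thick in all, 0.3 to 0.44 kg): dark red felt-covered board, 7 mm thick, facing right when open, down when shut; the lid is caught on it. Origin on the hinge line; the panel runs from there 180 mm along -x, under face at z = 0.
- lid_shell: Outer half of the lid panel (dark blue, 7 mm thick, small steel corners): the face that looks left, away from the box, when open and up when shut; the lid is tipped over by pushing on this face. Origin on the hinge line, between the two halves; outer face 7 mm along its z.
- frame_drum: Frame drum lying flat, wooden, 200 mm across, 50 mm high, behind the open lid (to the left of the case). Origin: centre of its underside. Not to be moved.
- brass_bell: Brass hand bell standing on its mouth, 72 mm across, 115 mm high, on the far side (+x) of the case. Origin: centre of its underside. Not to be moved.
- tone_block: Dark wooden tone block, 50 x 130 x 45 mm, on the far side (+x) of the case. Origin: centre of its underside. Not to be moved.

How it is judged:
On the way, in this order (a step that is already met when the one before it is completed fails the run):
1. the lid is tipped forward past upright by a finger on its outer face (value of joint lid below 1.55 rad and contact force between the fingers and lid_shell above 0.1 N).
2. the falling lid rests with its under face on the fingers, before it is shut (value of joint lid between 0.06 and 1.2 rad and contact force between the fingers and lid_liner above 0.3 N), for 0.2 s.
At the end, for the whole second after the job is handed in: The lid is shut (within 0.02 rad, under 4 mm at its free edge) and at rest; drum, bell and tone block are within 20 mm of where they stood, the bell upright (value of joint lid below 0.02 rad and velocity of joint lid between -0.05 and 0.05 rad/s and distance of each of frame_drum, brass_bell, tone_block from where it was at the start of the episode below 0.02 m and angle between brass_bell's own z axis and vertical below 0.2 rad); the robot touches nothing.
It fails at once if the lid drops or slams: it closes faster than 0.36 rad/s (65 mm/s at its free edge) between 0.25 and 0.03 rad from shut (value of joint lid between 0.03 and 0.25 rad and velocity of joint lid below -0.36 rad/s).
It fails at once if the lid is pinched: the fingers press on both its faces at once with more than 2 N each (contact force between the fingers and lid_shell above 2 N and contact force between the fingers and lid_liner above 2 N).
It fails at once if the lid is struck or pressed with more than 20 N (contact force between any of the arm, the fingers and lid_shell above 20 N or contact force between any of the arm, the fingers and lid_liner above 20 N).
It fails at once if the drum, the bell or the tone block is moved by more than 20 mm or lifted (distance of any of frame_drum, brass_bell, tone_block from where it was at the start of the episode above 0.02 m).
It also fails if it takes over 58 s, if anything falls off the work surface, if the arm or the gripper's body presses on something with over 40 N, if the wrist force passes 120 N, or if a joint passes its speed limit or range.

## Working session

There is one attempt and no reset: what is moved stays moved. The work goes in short steps, Python scripts to look and compute and a tool call to move; the robot and the scene stay as the last step left them, time stands still between calls to the robot, and variables do not carry over. Pictures are saved under pics/ and viewed, and the job is handed in when it is done.

Besides the shell and the picture viewer there is one more tool, called by a JSON object that holds its "api" and its "payload". step_arm: Moves the arm, as the interface text tells. Its arguments: {"type":"object","properties":{"motion":{"type":"array","items":{"type":"array","items":{"type":"number"}}}},"required":["motion"]}

```bash
ls; mkdir -p pics
cat > h.py <<'E'
import numpy as np, cv2
from plant import monitor, eyes, manip
def save(f,n): cv2.imwrite('pics/'+n+'.png', f['pixels'][:,:,::-1])
def ray(f,uv):
    R=cv2.Rodrigues(np.array(f['rvec'],float))[0]; t=np.array(f['tvec'],float).ravel()
    p=cv2.undistortPoints(np.array([[uv]],float),np.array(f['mtx'],float),None).ravel()
    d=R.T@np.array([p[0],p[1],1]); c=-R.T@t
    return c,d/np.linalg.norm(d)
def atz(f,uv,z):
    c,d=ray(f,uv); return c+d*(z-c[2])/d[2]
def tri(f1,u1,f2,u2):
    c1,d1=ray(f1,u1);c2,d2=ray(f2,u2)
    s=np.linalg.lstsq(np.c_[d1,-d2],c2-c1,rcond=None)[0]
    a=c1+s[0]*d1;b=c2+s[1]*d2
    return (a+b)/2,np.linalg.norm(a-b)
def proj(f,P):
    return cv2.projectPoints(np.array(P,float).reshape(-1,1,3),np.array(f['rvec'],float),np.array(f['tvec'],float),np.array(f['mtx'],float),None)[0].reshape(-1,2)
E
python3 - <<'E'
from h import *
np.set_printoptions(precision=4,suppress=True)
fs=eyes.grab_frame('scene');ft=eyes.grab_frame('top');save(fs,'s0');save(ft,'t0')
for n in ['case','lid_edge','lid_hinge','lid_liner','lid_shell','frame_drum','brass_bell','tone_block']:
    r={}
    for c,f in(('scene',fs),('top',ft)):
        q=eyes.pinpoint(n,c); r[c]=q[0] if q else None
    print(n,r)
    if r['scene'] and r['top']: print('   ',tri(fs,r['scene']['uv'],ft,r['top']['uv']))
print(monitor.state())
print(ray(fs,(320,240)),ray(ft,(320,240)))
E
```

```text
pics
case {'scene': {'uv': [294.8, 198.2], 'p': 0.69}, 'top': {'uv': [391.6, 292.4], 'p': 0.72}}
    (array([ 0.505 , -0.0612, -0.0147]), np.float64(0.006382242484424896))
lid_edge {'scene': {'uv': [324.1, 130.5], 'p': 0.83}, 'top': {'uv': [349.9, 276.8], 'p': 0.89}}
    (array([0.5387, 0.0297, 0.2668]), np.float64(0.006191839478518928))
lid_hinge {'scene': {'uv': [321.8, 191.9], 'p': 0.89}, 'top': {'uv': [359.5, 283.0], 'p': 0.71}}
    (array([0.5237, 0.0117, 0.079 ]), np.float64(0.012080805849707348))
lid_liner {'scene': None, 'top': {'uv': [361.0, 279.3], 'p': 0.56}}
lid_shell {'scene': {'uv': [318.3, 192.7], 'p': 0.93}, 'top': None}
frame_drum {'scene': {'uv': [365.6, 272.6], 'p': 0.6}, 'top': {'uv': [281.8, 248.9], 'p': 0.7}}
    (array([ 0.5931,  0.1583, -0.0101]), np.float64(0.0023346432332651402))
brass_bell {'scene': {'uv': [246.9, 274.5], 'p': 0.83}, 'top': {'uv': [377.8, 189.3], 'p': 0.6}}
    (array([ 0.7151, -0.0387, -0.0038]), np.float64(0.004120861172037012))
tone_block {'scene': {'uv': [196.2, 227.2], 'p': 0.82}, 'top': {'uv': [452.6, 208.2], 'p': 0.8}}
    (array([ 0.677, -0.189, -0.001]), np.float64(0.00634176703491636))
{'time': 0.9, 'joint_pos': array([-1.404 ,  0.0526,  1.6129, -0.    ,  1.476 , -0.119 ]), 'joint_vel': array([-0.0011, -0.0005,  0.0002, -0.0006, -0.0014, -0.0005]), 'joint_efforts': array([ -0.0003, -39.3677, -37.047 ,  -0.0002,   0.0004,   0.    ]), 'tool_pos': array([ 0.1762, -0.5996,  0.2314]), 'tool_rot': array([ 0.    ,  0.9898,  0.1424, -0.    ]), 'contact_force': array([-0.8467, -0.0116,  0.0394]), 'ft_torque': array([-0.0327,  0.0008, -0.0444]), 'gripper_width': 1.0030130309228067}
(array([0.9919, 0.261 , 0.7838]), array([-0.4543, -0.2352, -0.8592])) (array([0.5368, 0.0722, 1.1352]), array([ 0.0652,  0.0068, -0.9979]))
```

View pics/s0.png

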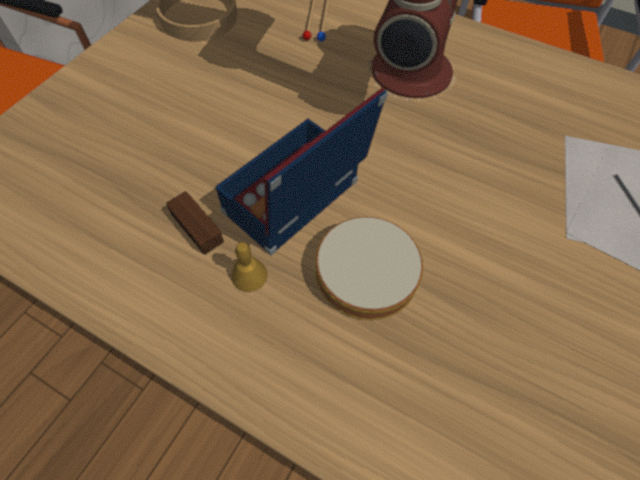

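View pics/t0.png

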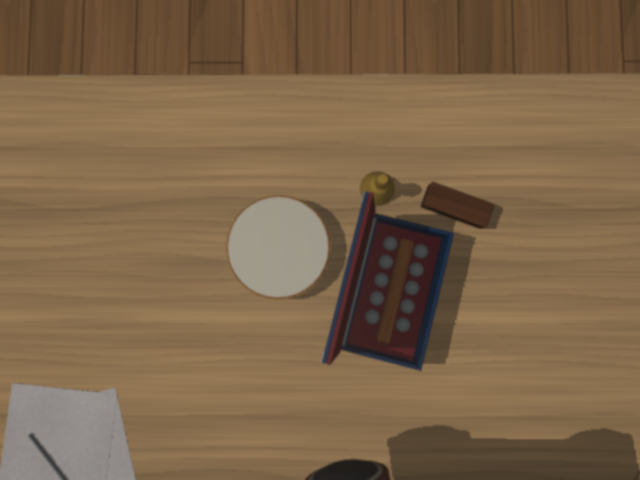

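Run:
```python
from h import *
np.set_printoptions(precision=4,suppress=True)
fs=eyes.grab_frame('scene');ft=eyes.grab_frame('top')
a=ft['pixels'][170:400,300:480]; cv2.imwrite('pics/tc.png',cv2.resize(a[:,:,::-1],None,fx=2.6,fy=2.6,interpolation=cv2.INTER_CUBIC))
a=fs['pixels'][80:300,180:440]; cv2.imwrite('pics/sc.png',cv2.resize(a[:,:,::-1],None,fx=2.6,fy=2.6,interpolation=cv2.INTER_CUBIC))
for uv in [(452,233),(421,369),(342,350)]: print(atz(ft,uv,.09))
```

```text
[ 0.6181 -0.1637  0.09  ]
[ 0.3715 -0.1035  0.09  ]
[0.4049 0.0392 0.09  ]
```

View pics/tc.png

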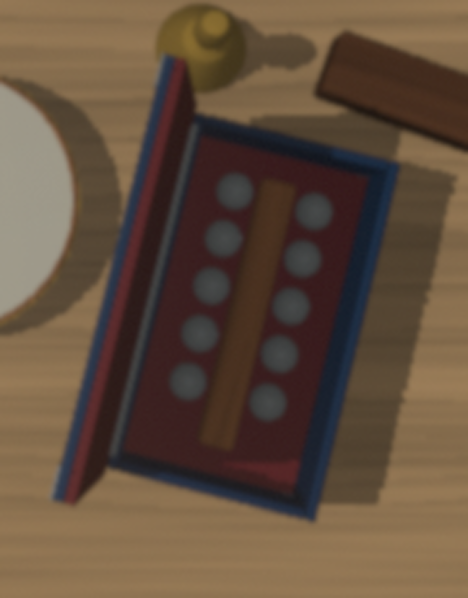

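View pics/sc.png

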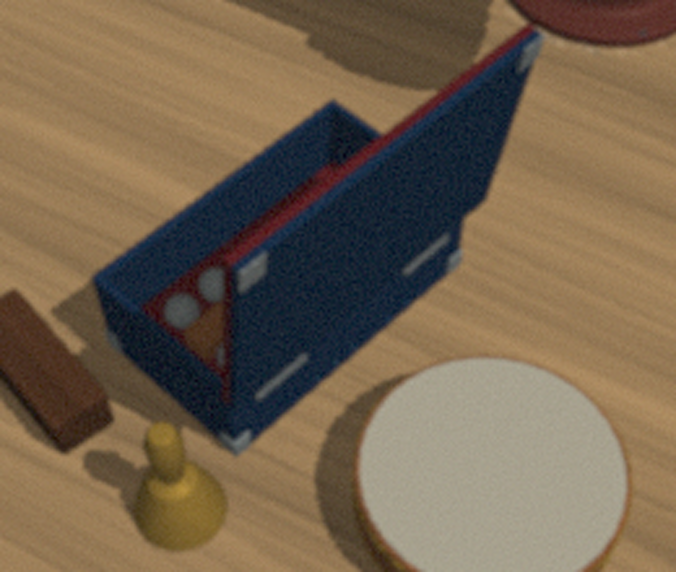

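```bash
cat > plan.py <<'E'
from h import *
np.set_printoptions(precision=3,suppress=True)
ps=np.radians(13.5); xc=np.array([np.sin(ps),np.cos(ps),0]); yc=np.array([-np.cos(ps),np.sin(ps),0]); zc=np.array([0,0,1.])
H=np.array([.527,.0115,.09]); S=.02
def W(u,z,s=S): return H-u*xc+z*zc-s*yc      # u from hinge towards box, s away from robot
a=np.pi/4; d=np.array([-np.cos(a),-np.sin(a)]); n=np.array([-np.sin(a),np.cos(a)])
def tcp_uz(th,ov=.025,gap=0):
    l=np.array([np.cos(th),np.sin(th)])
    tip=l*(.18-ov) if th>a else l*.18+ov*d
    return tip-.0145*n-gap*np.array([-np.sin(th),np.cos(th)])*1
def row(P,P0): return (np.array(P)-P0)/.5
if __name__=='__main__':
    s=monitor.state(); P0=s['tool_pos']
    print('t',s['time'],P0,s['tool_rot'],s['joint_pos'],s['contact_force'])
    for th in [1.2,1.0,.9,.8,.7,.6,.5,.4,.3,.2,.1,.0]:
        q=tcp_uz(th); print(th,q,W(*q),row(W(*q),P0))
    print('push pre',W(-.085,.27),W(-.085,.145),'tip corner at 1.45',W(.0035,.145))
E
python3 plan.py
```

```text
t 1.0 [ 0.176 -0.6    0.231] [-0.     0.99   0.142 -0.   ] [-1.404  0.053  1.613 -0.     1.476 -0.119] [-0.405 -0.379  0.123]
1.2 [0.066 0.134] [ 0.531 -0.058  0.224] [ 0.71   1.084 -0.014]
1.0 [0.094 0.12 ] [ 0.525 -0.085  0.21 ] [ 0.697  1.03  -0.042]
0.9 [0.107 0.111] [ 0.522 -0.097  0.201] [ 0.691  1.006 -0.06 ]
0.8 [0.118 0.101] [ 0.519 -0.108  0.191] [ 0.685  0.983 -0.081]
0.7 [0.13  0.088] [ 0.516 -0.12   0.178] [ 0.68   0.96  -0.107]
0.6 [0.141 0.074] [ 0.513 -0.13   0.164] [ 0.675  0.938 -0.135]
0.5 [0.151 0.058] [ 0.511 -0.14   0.148] [ 0.67   0.92  -0.166]
0.4 [0.158 0.042] [ 0.509 -0.147  0.132] [ 0.667  0.905 -0.198]
0.3 [0.165 0.025] [ 0.508 -0.153  0.115] [ 0.664  0.893 -0.232]
0.2 [0.169 0.008] [ 0.507 -0.157  0.098] [ 0.662  0.884 -0.267]
0.1 [ 0.172 -0.01 ] [ 0.506 -0.16   0.08 ] [ 0.66   0.879 -0.303]
0.0 [ 0.173 -0.028] [ 0.506 -0.161  0.062] [ 0.66   0.877 -0.338]
push pre [0.566 0.089 0.36 ] [0.566 0.089 0.235] tip corner at 1.45 [0.546 0.003 0.235]
```

{"api": "step_arm", "payload": {"motion": [[0.04, 0.05, 0.02, 0, 0, -0.03, 255], [0.11, 0.14, 0.04, 0, 0, -0.08, 255], [0.18, 0.23, 0.06, 0, 0, -0.12, 255], [0.25, 0.32, 0.08, 0, 0, -0.16, 255], [0.32, 0.41, 0.1, 0, 0, -0.2, 255], [0.39, 0.5, 0.12, 0, 0, -0.24, 255], [0.46, 0.59, 0.14, 0, 0, -0.28, 255], [0.53, 0.68, 0.14, 0, 0, -0.32, 255], [0.59, 0.76, 0.14, 0, 0, -0.348, 255], [0.63, 0.8, 0.14, 0, 0, -0.348, 255]]}}

```text
time: 2.0
tool_pos: [0.4716, -0.2223, 0.3013]
tool_rot: [0.0, 0.993, -0.118, 0.001]
contact_force: [0.5, -0.6, -0.3]
gripper_width: -0.003
```

{"api": "step_arm", "payload": {"motion": [[0, 0, 0, 0.07, -0.017, 0, 255], [0, 0, 0, 0.15, -0.037, 0, 255], [0, 0, 0, 0.24, -0.058, 0, 255], [0, 0, 0, 0.33, -0.08, 0, 255], [0, 0, 0, 0.42, -0.102, 0, 255], [0, 0, 0, 0.48, -0.117, 0, 255], [0, 0, 0, 0.509, -0.124, 0, 255], [0, 0, 0, 0.509, -0.124, 0, 255]]}}

```text
time: 2.8
tool_pos: [0.4701, -0.2248, 0.2989]
tool_rot: [-0.381, 0.917, -0.11, 0.045]
contact_force: [0.1, -0.2, 0.1]
gripper_width: 0.001
```

Run:
```python
from plan import *
from scipy.spatial.transform import Rotation as Ro
fs=eyes.grab_frame('scene');save(fs,'s1')
s=monitor.state();w=s['tool_rot'];R=Ro.from_quat([w[1],w[2],w[3],w[0]]).as_matrix()
print(s['time'],s['tool_pos'],s['joint_pos'],s['contact_force'],s['gripper_width']);print(R); print(R.T@xc,R.T@yc)
```

```text
2.85 [ 0.47  -0.224  0.3  ] [-0.902 -0.011  1.7    0.637  1.927  0.987] [0.107 0.345 0.428] 0.001957483292526426
[[ 0.972 -0.166  0.167]
 [-0.236 -0.687  0.687]
 [ 0.001 -0.707 -0.707]]
[-0.002 -0.707  0.707] [-1.     0.001 -0.002]
```

View pics/s1.png

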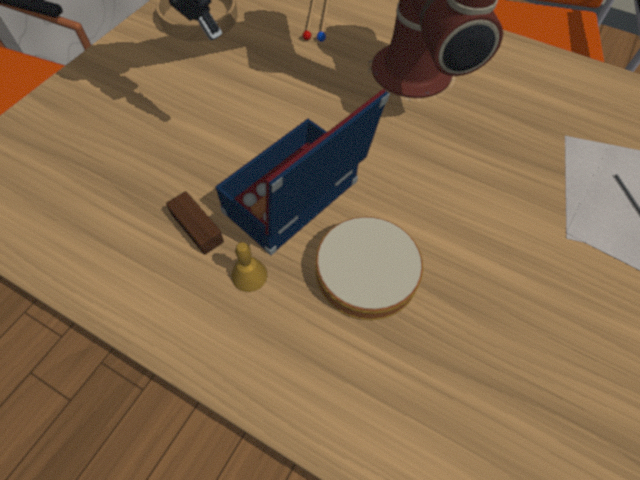

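{"api": "step_arm", "payload": {"motion": [[0.01, 0.03, 0.06, -0.08, 0.02, 0, 255], [0.03, 0.1, 0.12, -0.17, 0.042, 0, 255], [0.06, 0.19, 0.16, -0.26, 0.063, 0, 255], [0.09, 0.28, 0.16, -0.35, 0.085, 0, 255], [0.12, 0.37, 0.16, -0.43, 0.105, 0, 255], [0.145, 0.46, 0.16, -0.509, 0.124, 0, 255], [0.17, 0.55, 0.16, -0.509, 0.124, 0, 255], [0.19, 0.61, 0.16, -0.509, 0.124, 0, 255], [0.192, 0.626, 0.16, -0.509, 0.124, 0, 255], [0.192, 0.626, 0.16, -0.509, 0.124, 0, 255]]}}

```text
time: 3.85
tool_pos: [0.5665, 0.0902, 0.3812]
tool_rot: [0.0, 0.993, -0.116, 0.001]
contact_force: [-0.0, -0.4, -0.1]
gripper_width: 0.005
```

Run:
```python
from plan import *
fs=eyes.grab_frame('scene');save(fs,'s2');ft=eyes.grab_frame('top');save(ft,'t2')
s=monitor.state();P=s['tool_pos']
print(s['time'],P,s['joint_pos'],s['contact_force'],proj(fs,[P]),proj(ft,[P]), (H-P)@xc)
```

```text
3.95 [0.566 0.088 0.381] [ 0.025 -0.115  1.532 -0.001  1.724  1.832] [-0.11   0.006  0.061] [[357.95   97.305]] [[311.817 254.698]] -0.08377302572197971
```

View pics/s2.png

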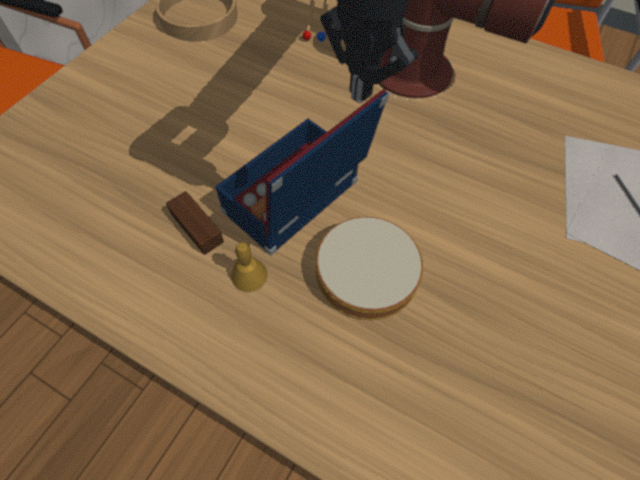

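View pics/t2.png

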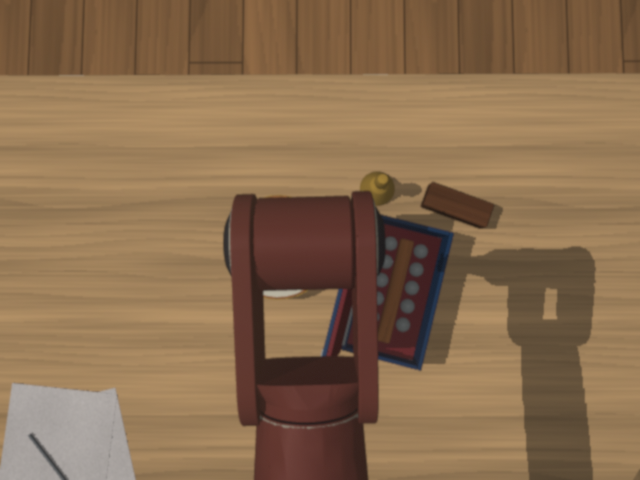

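{"api": "step_arm", "payload": {"motion": [[0, 0, -0.04, 0, 0, 0, 255], [0, 0, -0.12, 0, 0, 0, 255], [0, 0, -0.2, 0, 0, 0, 255], [0, 0, -0.25, 0, 0, 0, 255], [0, 0, -0.272, 0, 0, 0, 255], [-0.007, -0.029, -0.272, 0, 0, 0, 255], [-0.014, -0.058, -0.272, 0, 0, 0, 255], [-0.014, -0.058, -0.272, 0, 0, 0, 255]]}}

```text
time: 4.75
tool_pos: [0.5605, 0.0575, 0.2472]
tool_rot: [0.0, 0.993, -0.119, 0.002]
contact_force: [0.5, 1.1, 0.7]
gripper_width: 0.002
```

Run:
```python
from plan import *
fs=eyes.grab_frame('scene');save(fs,'s3')
s=monitor.state();P=s['tool_pos']
print(s['time'],P,s['contact_force'],proj(fs,[P]), (H-P)@xc)
```

```text
4.8 [0.561 0.058 0.247] [-0.399  0.137 -0.135] [[334.865 155.31 ]] -0.05341159669366089
```

View pics/s3.png

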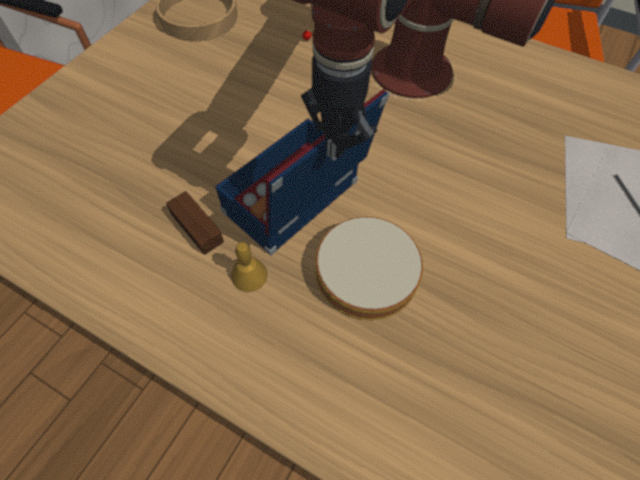

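{"api": "step_arm", "payload": {"motion": [[-0.0023, -0.0097, 0, 0, 0, 0, 255], [-0.0047, -0.0194, 0, 0, 0, 0, 255], [-0.007, -0.0292, 0, 0, 0, 0, 255], [-0.0094, -0.0389, 0, 0, 0, 0, 255], [-0.0117, -0.0486, 0, 0, 0, 0, 255], [-0.014, -0.0583, 0, 0, 0, 0, 255], [-0.0164, -0.068, 0, 0, 0, 0, 255], [-0.0187, -0.0778, 0, 0, 0, 0, 255], [-0.021, -0.0875, 0, 0, 0, 0, 255], [-0.0234, -0.0972, 0, 0, 0, 0, 255]]}}

```text
time: 5.8
tool_pos: [0.5477, 0.0109, 0.2442]
tool_rot: [-0.0, 0.993, -0.118, -0.0]
contact_force: [-0.0, 1.2, -0.1]
gripper_width: 0.004
```

Run:
```python
from plan import *
fs=eyes.grab_frame('scene');save(fs,'s4')
s=monitor.state();P=s['tool_pos']
q=eyes.pinpoint('lid_edge','scene');print(q)
for th in np.arange(1.3,1.75,.05): print(round(th,2),proj(fs,[W(.18*np.cos(th),.18*np.sin(th),0)]))
print(s['time'],P,s['contact_force'],proj(fs,[P]), (H-P)@xc)
```

```text
[{'uv': [307.2, 117.1], 'p': 0.68}]
1.3 [[298.075 108.654]]
1.35 [[301.883 110.255]]
1.4 [[305.788 112.114]]
1.45 [[309.776 114.227]]
1.5 [[313.833 116.591]]
1.55 [[317.943 119.199]]
1.6 [[322.09  122.045]]
1.65 [[326.257 125.12 ]]
1.7 [[330.427 128.412]]
5.85 [0.548 0.01  0.244] [ 0.259 -0.643  0.339] [[312.484 139.862]] -0.003587049629303319
```

View pics/s4.png

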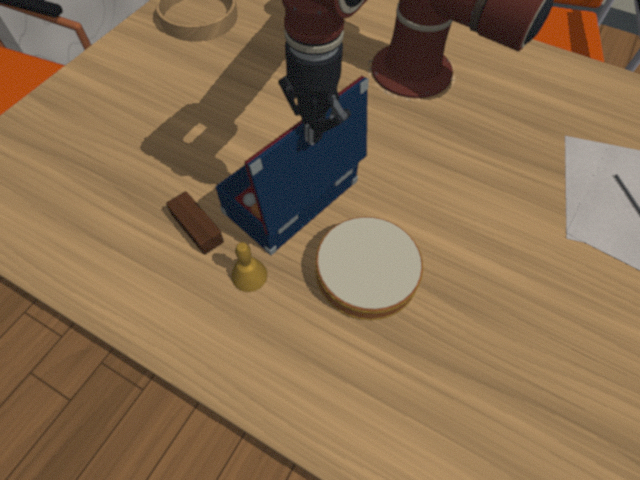

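{"api": "step_arm", "payload": {"motion": [[0.007, 0.029, 0.06, 0, 0, 0, 255], [0.005, 0.019, 0.16, 0, 0, 0, 255], [-0.014, -0.058, 0.21, 0.07, -0.017, 0, 255], [-0.037, -0.156, 0.21, 0.145, -0.035, 0, 255], [-0.061, -0.253, 0.21, 0.22, -0.054, 0, 255], [-0.084, -0.35, 0.2, 0.295, -0.072, 0, 255], [-0.103, -0.428, 0.18, 0.37, -0.09, 0, 255], [-0.116, -0.486, 0.12, 0.44, -0.107, 0, 255], [-0.116, -0.486, 0.02, 0.509, -0.124, 0, 255], [-0.116, -0.486, -0.04, 0.509, -0.124, 0, 255]]}}

```text
time: 6.9
tool_pos: [0.4875, -0.2331, 0.2182]
tool_rot: [-0.383, 0.916, -0.113, 0.044]
contact_force: [-0.4, 0.7, -1.4]
gripper_width: -0.001
```

```bash
cat > chk.py <<'E'
import sys
from plan import *
from scipy.optimize import minimize_scalar
fs=eyes.grab_frame('scene');save(fs,sys.argv[1])
s=monitor.state();P=s['tool_pos']
q=eyes.pinpoint('lid_edge','scene');print(q)
if q:
    uv=np.array(q[0]['uv']); f=lambda th:np.linalg.norm(proj(fs,[W(.18*np.cos(th),.18*np.sin(th),0)])[0]-uv)
    r=minimize_scalar(f,bounds=(-.1,1.7),method='bounded');print('theta',r.x,'res',r.fun)
R=cv2.Rodrigues(np.zeros(3))[0]
print(s['time'],P,s['tool_rot'],s['contact_force'],'uz',(H-P)@xc,P[2]-.09,'s',-(P-H)@yc)
E
python3 chk.py s5
```

```text
[{'uv': [303.7, 115.5], 'p': 0.76}, {'uv': [194.3, 226.5], 'p': 0.51}]
theta 1.3959524683050537 res 3.962914867088488
6.95 [ 0.486 -0.231  0.214] [-0.384  0.916 -0.113  0.041] [-1.885  1.598 -3.833] uz 0.24511533325803214 0.12434129345653686 s 0.017113003060537046
```

View pics/s5.png

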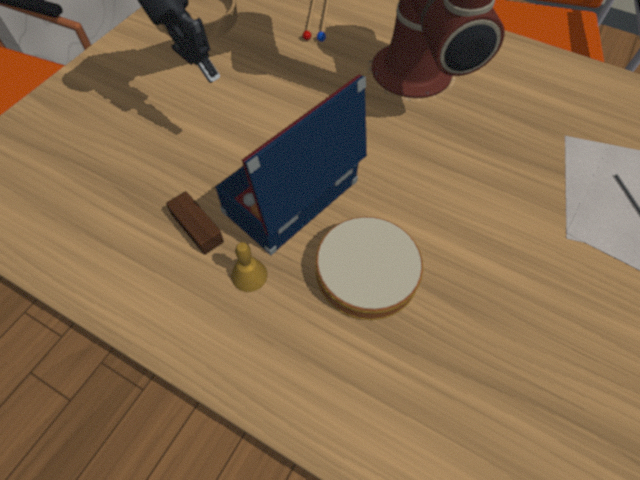

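{"api": "step_arm", "payload": {"motion": [[0.006, 0.025, -0.01, 0, 0, 0, 255], [0.02, 0.085, -0.03, 0, 0, 0, 255], [0.035, 0.145, -0.046, 0, 0, 0, 255], [0.05, 0.205, -0.046, 0, 0, 0, 255], [0.06, 0.25, -0.046, 0, 0, 0, 255], [0.064, 0.268, -0.046, 0, 0, 0, 255], [0.064, 0.268, -0.046, 0, 0, 0, 255]]}}

```text
time: 7.7
tool_pos: [0.5229, -0.0965, 0.204]
tool_rot: [-0.379, 0.918, -0.107, 0.048]
contact_force: [0.2, 0.1, -0.2]
gripper_width: -0.001
```

```bash
python3 chk.py s6
```

```text
[{'uv': [299.9, 113.9], 'p': 0.75}]
theta 1.3460546658943657 res 4.136781692788881
7.75 [ 0.523 -0.097  0.203] [-0.379  0.918 -0.107  0.047] [-0.507 -0.404  0.417] uz 0.10694683464186842 0.11344473798020044 s 0.021309548512230547
```

View pics/s6.png

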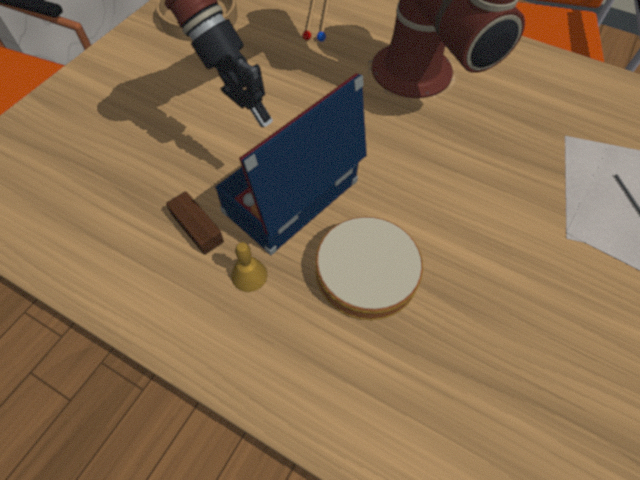

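{"api": "step_arm", "payload": {"motion": [[0, 0, 0, 0, 0, 0, 255], [0, 0, 0, 0, 0, 0, 255], [0, 0, 0, 0, 0, 0, 255], [0, 0, 0, 0, 0, 0, 255], [0, 0, 0, 0, 0, 0, 255], [0, 0, 0, 0, 0, 0, 255], [0, 0, 0, 0, 0, 0, 255], [0, 0, 0, 0, 0, 0, 255], [0, 0, 0, 0, 0, 0, 255], [0, 0, 0, 0, 0, 0, 255]]}}

```text
time: 8.8
tool_pos: [0.522, -0.0976, 0.2014]
tool_rot: [-0.38, 0.917, -0.109, 0.046]
contact_force: [0.0, 0.2, 0.6]
gripper_width: 0.0
```

```bash
python3 chk.py s7
```

```text
[{'uv': [296.4, 111.7], 'p': 0.97}]
theta 1.2941863490842698 res 3.44646952047707
8.85 [ 0.522 -0.098  0.201] [-0.38   0.917 -0.109  0.046] [-0.044 -0.188  0.197] uz 0.10729904885495695 0.11145065447351163 s 0.020599988312965063
```

{"api": "step_arm", "payload": {"motion": [[0, 0, 0, 0, 0, 0, 255], [0, 0, 0, 0, 0, 0, 255], [0, 0, 0, 0, 0, 0, 255], [0, 0, 0, 0, 0, 0, 255], [0, 0, 0, 0, 0, 0, 255], [0, 0, 0, 0, 0, 0, 255], [0, 0, 0, 0, 0, 0, 255], [0, 0, 0, 0, 0, 0, 255], [0, 0, 0, 0, 0, 0, 255], [0, 0, 0, 0, 0, 0, 255]]}}

```text
time: 9.9
tool_pos: [0.522, -0.0977, 0.2014]
tool_rot: [-0.38, 0.917, -0.109, 0.046]
contact_force: [-1.1, -1.0, 0.4]
gripper_width: -0.001
```

```bash
python3 chk.py s8
```

```text
[{'uv': [286.0, 107.6], 'p': 0.86}]
theta 1.1365159245279124 res 2.4255973101975936
9.95 [ 0.522 -0.098  0.201] [-0.38   0.917 -0.109  0.046] [ 0.564 -0.133  0.301] uz 0.10731766727037244 0.11146421116440439 s 0.020624839422367522
```

View pics/s8.png

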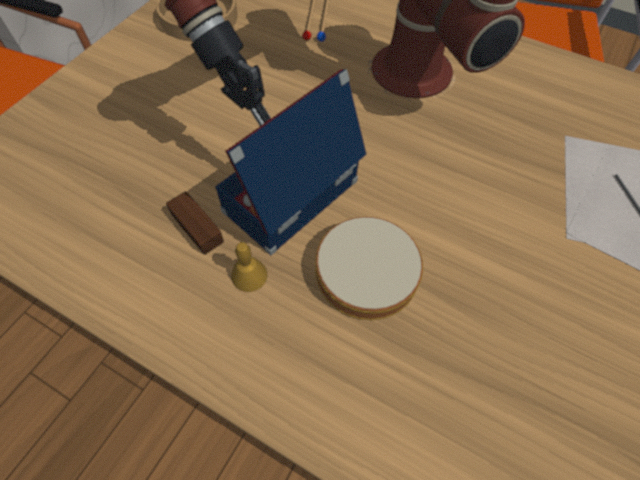

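{"api": "step_arm", "payload": {"motion": [[0, 0, 0, 0, 0, 0, 255], [0, 0, 0, 0, 0, 0, 255], [0, 0, 0, 0, 0, 0, 255], [0, 0, 0, 0, 0, 0, 255], [0, 0, 0, 0, 0, 0, 255], [0, 0, 0, 0, 0, 0, 255], [0, 0, 0, 0, 0, 0, 255], [0, 0, 0, 0, 0, 0, 255], [0, 0, 0, 0, 0, 0, 255], [0, 0, 0, 0, 0, 0, 255]]}}

```text
time: 11.0
tool_pos: [0.522, -0.0977, 0.2014]
tool_rot: [-0.38, 0.917, -0.109, 0.046]
contact_force: [0.4, 0.7, -0.0]
gripper_width: -0.001
```

```bash
python3 chk.py s9; python3 plan.py
```

```text
[{'uv': [274.3, 107.6], 'p': 0.76}]
theta 0.9281402040968957 res 2.913550999211663
11.05 [ 0.522 -0.098  0.201] [-0.38   0.917 -0.109  0.046] [-0.038  0.148  0.547] uz 0.10731938141597497 0.11142622393087878 s 0.020603871754424925
t 11.1 [ 0.522 -0.098  0.201] [-0.38   0.917 -0.109  0.046] [-0.681 -0.014  1.873  0.697  1.66   1.052] [-0.141 -0.75  -0.416]
1.2 [0.066 0.134] [ 0.531 -0.058  0.224] [0.018 0.08  0.046]
1.0 [0.094 0.12 ] [ 0.525 -0.085  0.21 ] [0.005 0.026 0.017]
0.9 [0.107 0.111] [ 0.522 -0.097  0.201] [-0.001  0.002 -0.001]
0.8 [0.118 0.101] [ 0.519 -0.108  0.191] [-0.006 -0.021 -0.021]
0.7 [0.13  0.088] [ 0.516 -0.12   0.178] [-0.012 -0.044 -0.047]
0.6 [0.141 0.074] [ 0.513 -0.13   0.164] [-0.017 -0.065 -0.075]
0.5 [0.151 0.058] [ 0.511 -0.14   0.148] [-0.021 -0.084 -0.106]
0.4 [0.158 0.042] [ 0.509 -0.147  0.132] [-0.025 -0.099 -0.139]
0.3 [0.165 0.025] [ 0.508 -0.153  0.115] [-0.028 -0.111 -0.172]
0.2 [0.169 0.008] [ 0.507 -0.157  0.098] [-0.03  -0.12  -0.207]
0.1 [ 0.172 -0.01 ] [ 0.506 -0.16   0.08 ] [-0.031 -0.125 -0.243]
0.0 [ 0.173 -0.028] [ 0.506 -0.161  0.062] [-0.032 -0.127 -0.279]
push pre [0.566 0.089 0.36 ] [0.566 0.089 0.235] tip corner at 1.45 [0.546 0.003 0.235]
```

View pics/s9.png

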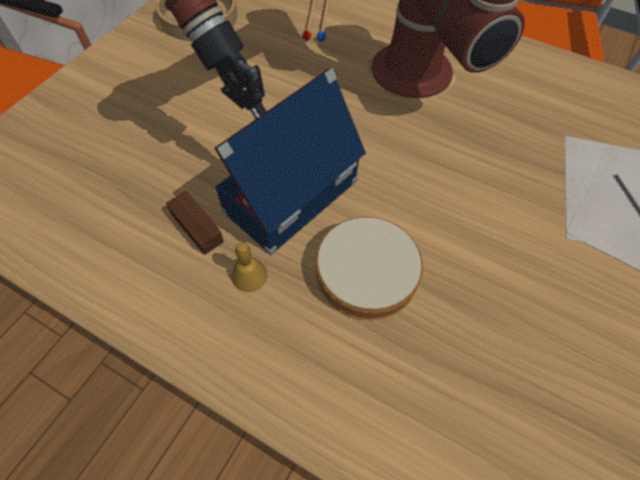

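Lid about 0.93 and about to touch down; wait until it rests.

{"api": "step_arm", "payload": {"motion": [[0, 0, 0, 0, 0, 0, 255], [0, 0, 0, 0, 0, 0, 255], [0, 0, 0, 0, 0, 0, 255], [0, 0, 0, 0, 0, 0, 255], [0, 0, 0, 0, 0, 0, 255], [0, 0, 0, 0, 0, 0, 255]]}}

```text
time: 11.7
tool_pos: [0.522, -0.0977, 0.2014]
tool_rot: [-0.38, 0.917, -0.109, 0.046]
contact_force: [-0.6, -1.0, -1.0]
gripper_width: 0.001
```

```bash
python3 chk.py s10; python3 -c "
from plan import *
a=[]
for i in range(4): eyes.grab_frame('scene'); a.append(monitor.state()['contact_force'])
print(np.mean(a,0),a)"
```

```text
[{'uv': [269.7, 110.7], 'p': 0.81}]
theta 0.8066094180137745 res 4.764181633424585
11.75 [ 0.522 -0.098  0.201] [-0.38   0.917 -0.109  0.046] [-0.005 -0.629  0.014] uz 0.10736536646364875 0.11138700173816007 s 0.020602624297144177
[-0.274 -0.495 -0.727] [array([ 0.035,  0.484, -1.116]), array([-0.462, -0.897, -0.085]), array([-1.034, -1.428, -1.163]), array([ 0.363, -0.141, -0.544])]
```

View pics/s10.png

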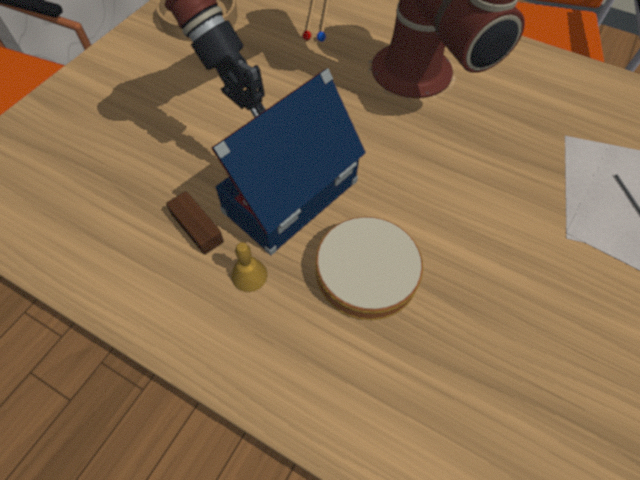

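{"api": "step_arm", "payload": {"motion": [[0, 0, 0, 0, 0, 0, 255], [0, 0, 0, 0, 0, 0, 255], [0, 0, 0, 0, 0, 0, 255]]}}

```text
time: 12.3
tool_pos: [0.522, -0.0976, 0.2014]
tool_rot: [-0.38, 0.917, -0.109, 0.046]
contact_force: [-0.2, -1.2, -0.4]
gripper_width: 0.0
```

```bash
python3 chk.py s11; python3 -c "
import cv2;a=cv2.imread('pics/s10.png').astype(int);b=cv2.imread('pics/s11.png').astype(int);c=cv2.imread('pics/s9.png').astype(int)
print(abs(a-b)[60:250,200:380].mean(),abs(a-c)[60:250,200:380].mean())"
```

```text
[{'uv': [267.9, 107.1], 'p': 0.64}, {'uv': [364.9, 274.1], 'p': 0.55}]
theta 0.7997406798676912 res 0.749684710765423
12.35 [ 0.522 -0.098  0.201] [-0.38   0.917 -0.109  0.046] [-0.107  0.116 -0.206] uz 0.10733974959142596 0.11143123846643133 s 0.020607373334467133
3.900233918128655 5.3784210526315785
```

```bash
python3 -c "
from plan import *
fs=eyes.grab_frame('scene');save(fs,'s12')
im=fs['pixels'][:,:,::-1][50:280,180:400]
cv2.imwrite('pics/c12.png',cv2.resize(im,None,fx=2.7,fy=2.7,interpolation=cv2.INTER_CUBIC))
for th in [.75,.8,.85,.9,.95]:
  P=[W(.18*np.cos(th)-.014*np.sin(th),.18*np.sin(th)+.014*np.cos(th),s) for s in(-.135,.135)]
  p=proj(fs,P); print(th,p.ravel(),((p-[180,50])*2.7).ravel())
"
```

```text
0.75 [320.271  69.114 210.134 147.15 ] [378.733  51.607  81.363 262.306]
0.8 [322.999  68.116 212.123 146.805] [386.098  48.913  86.731 261.374]
0.85 [325.885  67.33  214.307 146.692] [393.889  46.792  92.629 261.069]
0.9 [328.923  66.765 216.686 146.819] [402.091  45.264  99.051 261.412]
0.95 [332.107  66.426 219.256 147.193] [410.689  44.351 105.991 262.42 ]
```

View pics/c12.png

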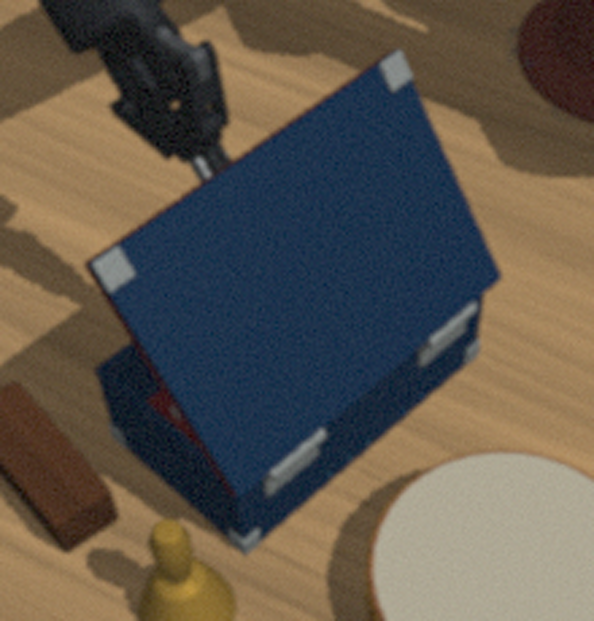

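{"api": "step_arm", "payload": {"motion": [[-0.0005, -0.002, -0.002, 0, 0, 0, 255], [-0.001, -0.004, -0.004, 0, 0, 0, 255], [-0.002, -0.009, -0.008, 0, 0, 0, 255], [-0.003, -0.013, -0.013, 0, 0, 0, 255], [-0.004, -0.018, -0.018, 0, 0, 0, 255], [-0.006, -0.023, -0.023, 0, 0, 0, 255], [-0.007, -0.028, -0.029, 0, 0, 0, 255], [-0.009, -0.034, -0.035, 0, 0, 0, 255], [-0.0105, -0.039, -0.041, 0, 0, 0, 255], [-0.012, -0.044, -0.047, 0, 0, 0, 255]]}}

```text
time: 13.45
tool_pos: [0.5159, -0.1199, 0.1777]
tool_rot: [-0.38, 0.917, -0.109, 0.046]
contact_force: [-0.2, -0.2, 0.1]
gripper_width: 0.0
```

{"api": "step_arm", "payload": {"motion": [[-0.001, -0.004, -0.006, 0, 0, 0, 255], [-0.002, -0.008, -0.011, 0, 0, 0, 255], [-0.003, -0.012, -0.017, 0, 0, 0, 255], [-0.004, -0.017, -0.022, 0, 0, 0, 255], [-0.005, -0.021, -0.028, 0, 0, 0, 255], [-0.006, -0.025, -0.034, 0, 0, 0, 255], [-0.007, -0.029, -0.04, 0, 0, 0, 255], [-0.008, -0.033, -0.047, 0, 0, 0, 255], [-0.0085, -0.036, -0.053, 0, 0, 0, 255], [-0.009, -0.04, -0.059, 0, 0, 0, 255]]}}

```text
time: 14.45
tool_pos: [0.5114, -0.1398, 0.1482]
tool_rot: [-0.38, 0.917, -0.109, 0.046]
contact_force: [-0.4, 0.1, -0.9]
gripper_width: 0.004
```

```bash
python3 chk.py s13;  python3 -c "
from plan import *
fs=eyes.grab_frame('scene')
im=fs['pixels'][:,:,::-1][50:280,180:400]
cv2.imwrite('pics/c13.png',cv2.resize(im,None,fx=2.7,fy=2.7,interpolation=cv2.INTER_CUBIC))
for th in [.4,.45,.5,.55]:
  P=[W(.18*np.cos(th)-.014*np.sin(th),.18*np.sin(th)+.014*np.cos(th),s) for s in(-.135,.135)]
  p=proj(fs,P); print(th,((p-[180,50])*2.7).ravel())
"; python3 plan.py
```

```text
[]
14.5 [ 0.511 -0.14   0.148] [-0.38   0.917 -0.109  0.046] [-0.224 -0.552 -1.   ] uz 0.15093680023648778 0.05755573816124934 s 0.02005685366922684
0.4 [339.84   84.395  58.454 284.43 ]
0.45 [344.008  78.4    60.194 279.774]
0.5 [348.642  72.798  62.431 275.574]
0.55 [353.741  67.616  65.175 271.854]
t 14.6 [ 0.511 -0.14   0.148] [-0.38   0.917 -0.109  0.046] [-0.751  0.086  1.869  0.666  1.627  0.942] [-0.091 -0.097 -0.676]
1.2 [0.066 0.134] [ 0.531 -0.058  0.224] [0.039 0.164 0.152]
1.0 [0.094 0.12 ] [ 0.525 -0.085  0.21 ] [0.026 0.11  0.124]
0.9 [0.107 0.111] [ 0.522 -0.097  0.201] [0.02  0.086 0.106]
0.8 [0.118 0.101] [ 0.519 -0.108  0.191] [0.015 0.063 0.086]
0.7 [0.13  0.088] [ 0.516 -0.12   0.178] [0.009 0.04  0.06 ]
0.6 [0.141 0.074] [ 0.513 -0.13   0.164] [0.004 0.019 0.031]
0.5 [0.151 0.058] [ 0.511 -0.14   0.148] [-0.     0.     0.001]
0.4 [0.158 0.042] [ 0.509 -0.147  0.132] [-0.004 -0.015 -0.032]
0.3 [0.165 0.025] [ 0.508 -0.153  0.115] [-0.007 -0.027 -0.066]
0.2 [0.169 0.008] [ 0.507 -0.157  0.098] [-0.009 -0.035 -0.1  ]
0.1 [ 0.172 -0.01 ] [ 0.506 -0.16   0.08 ] [-0.01  -0.041 -0.136]
0.0 [ 0.173 -0.028] [ 0.506 -0.161  0.062] [-0.01  -0.042 -0.172]
push pre [0.566 0.089 0.36 ] [0.566 0.089 0.235] tip corner at 1.45 [0.546 0.003 0.235]
```

View pics/c13.png

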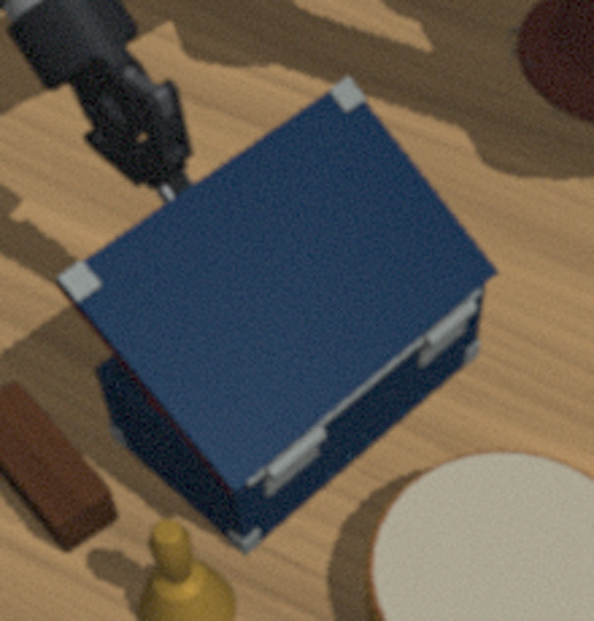

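{"api": "step_arm", "payload": {"motion": [[-0.0005, -0.002, -0.005, 0, 0, 0, 255], [-0.001, -0.005, -0.01, 0, 0, 0, 255], [-0.002, -0.007, -0.015, 0, 0, 0, 255], [-0.0025, -0.01, -0.02, 0, 0, 0, 255], [-0.003, -0.012, -0.025, 0, 0, 0, 255], [-0.0035, -0.014, -0.03, 0, 0, 0, 255], [-0.004, -0.016, -0.035, 0, 0, 0, 255], [-0.0045, -0.018, -0.04, 0, 0, 0, 255], [-0.005, -0.02, -0.045, 0, 0, 0, 255], [-0.0055, -0.021, -0.049, 0, 0, 0, 255]]}}

```text
time: 15.6
tool_pos: [0.5088, -0.1504, 0.1237]
tool_rot: [-0.38, 0.917, -0.109, 0.046]
contact_force: [-0.7, -1.3, -0.6]
gripper_width: 0.001
```

{"api": "step_arm", "payload": {"motion": [[-0.0003, -0.0012, -0.004, 0, 0, 0, 255], [-0.0006, -0.0024, -0.008, 0, 0, 0, 255], [-0.0009, -0.0036, -0.012, 0, 0, 0, 255], [-0.0012, -0.0048, -0.016, 0, 0, 0, 255], [-0.0015, -0.006, -0.02, 0, 0, 0, 255], [-0.0018, -0.0072, -0.024, 0, 0, 0, 255], [-0.0021, -0.0083, -0.028, 0, 0, 0, 255], [-0.0024, -0.0094, -0.032, 0, 0, 0, 255], [-0.0027, -0.0105, -0.036, 0, 0, 0, 255], [-0.003, -0.0115, -0.04, 0, 0, 0, 255]]}}

```text
time: 16.6
tool_pos: [0.5073, -0.156, 0.1038]
tool_rot: [-0.38, 0.917, -0.109, 0.046]
contact_force: [0.5, -2.5, 0.4]
gripper_width: 0.002
```

```bash
python3 chk.py s14;  python3 -c "
from plan import *
fs=eyes.grab_frame('scene')
im=fs['pixels'][:,:,::-1][50:280,180:400]
cv2.imwrite('pics/c14.png',cv2.resize(im,None,fx=2.7,fy=2.7,interpolation=cv2.INTER_CUBIC))
for th in [.1,.15,.2,.25]:
  P=[W(.18*np.cos(th)-.014*np.sin(th),.18*np.sin(th)+.014*np.cos(th),s) for s in(-.135,.135)]
  p=proj(fs,P); print(th,((p-[180,50])*2.7).ravel())
"; python3 plan.py|tail -5
```

```text
[]
16.65 [ 0.507 -0.156  0.103] [-0.38   0.917 -0.109  0.046] [ 0.185 -2.49  -0.388] uz 0.16746844725420795 0.013426873653821711 s 0.019837907935275807
0.1 [324.411 127.134  57.804 320.447]
0.15 [325.868 119.332  56.813 313.609]
0.2 [327.763 111.768  56.243 307.072]
0.25 [330.101 104.467  56.109 300.86 ]
0.3 [0.165 0.025] [ 0.508 -0.153  0.115] [0.002 0.006 0.023]
0.2 [0.169 0.008] [ 0.507 -0.157  0.098] [-0.    -0.003 -0.012]
0.1 [ 0.172 -0.01 ] [ 0.506 -0.16   0.08 ] [-0.002 -0.008 -0.047]
0.0 [ 0.173 -0.028] [ 0.506 -0.161  0.062] [-0.002 -0.01  -0.083]
push pre [0.566 0.089 0.36 ] [0.566 0.089 0.235] tip corner at 1.45 [0.546 0.003 0.235]
```

View pics/c14.png

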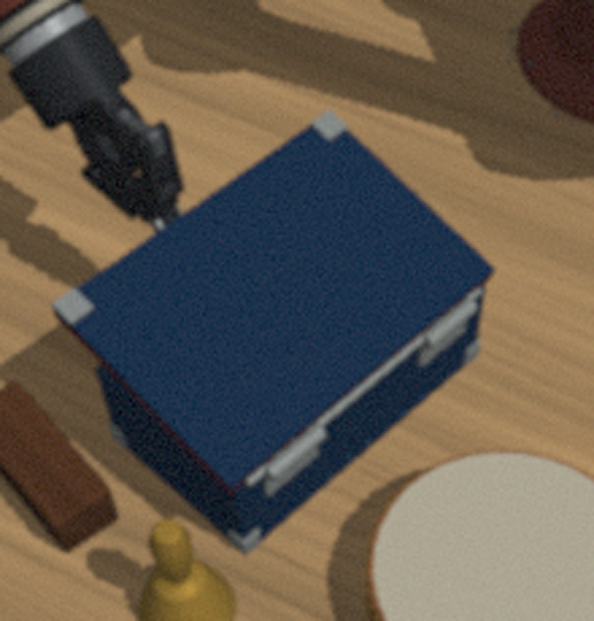

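{"api": "step_arm", "payload": {"motion": [[-0.0003, -0.0013, -0.0032, 0, 0, 0, 255], [-0.0006, -0.0026, -0.0064, 0, 0, 0, 255], [-0.0009, -0.0039, -0.0096, 0, 0, 0, 255], [-0.0012, -0.0052, -0.0128, 0, 0, 0, 255], [-0.0015, -0.0065, -0.016, 0, 0, 0, 255], [-0.0018, -0.0078, -0.0192, 0, 0, 0, 255], [-0.0021, -0.0091, -0.0224, 0, 0, 0, 255], [-0.0024, -0.0104, -0.0256, 0, 0, 0, 255], [-0.0027, -0.0117, -0.0288, 0, 0, 0, 255], [-0.003, -0.013, -0.032, 0, 0, 0, 255]]}}

```text
time: 17.75
tool_pos: [0.5057, -0.1625, 0.0878]
tool_rot: [-0.38, 0.917, -0.109, 0.046]
contact_force: [0.2, -0.2, -1.4]
gripper_width: -0.003
```

```bash
python3 chk.py s15;  python3 -c "
from plan import *
fs=eyes.grab_frame('scene')
im=fs['pixels'][:,:,::-1][50:280,180:400]
cv2.imwrite('pics/c15.png',cv2.resize(im,None,fx=2.7,fy=2.7,interpolation=cv2.INTER_CUBIC))
for th in [0,.05,.1,.15,.2]:
  P=[W(.18*np.cos(th)-.014*np.sin(th),.18*np.sin(th)+.014*np.cos(th),s) for s in(-.135,.135)]
  p=proj(fs,P); print(th,((p-[180,50])*2.7).ravel())
a=[]
for i in range(6): eyes.grab_frame('scene'); a.append(monitor.state()['contact_force'])
print(np.mean(a,0))
"
```

```text
[]
17.8 [ 0.506 -0.163  0.088] [-0.38   0.917 -0.109  0.046] [ 0.15  -1.505 -1.371] uz 0.17422815192367885 -0.0024524877326405348 s 0.019904459478015692
0 [322.772 143.359  60.994 334.929]
0.05 [323.382 135.151  59.203 327.561]
0.1 [324.411 127.134  57.804 320.447]
0.15 [325.868 119.332  56.813 313.609]
0.2 [327.763 111.768  56.243 307.072]
[-0.25  -0.697 -1.556]
```

View pics/c15.png

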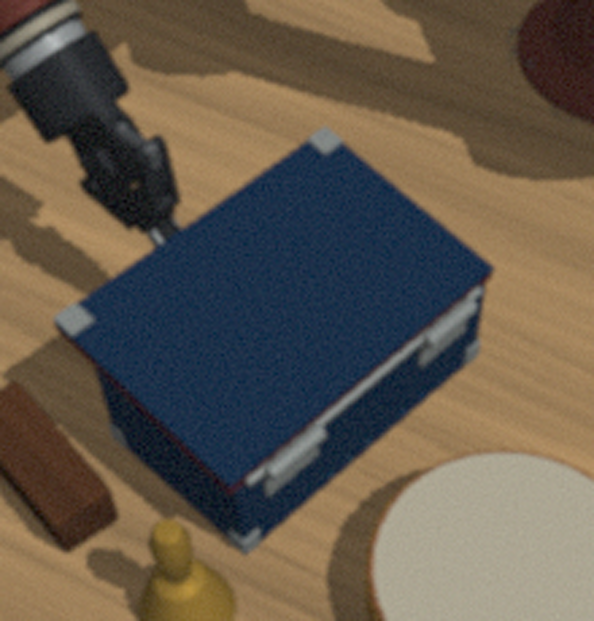

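{"api": "step_arm", "payload": {"motion": [[-0.0002, -0.0008, -0.002, 0, 0, 0, 255], [-0.0004, -0.0016, -0.004, 0, 0, 0, 255], [-0.0006, -0.0023, -0.006, 0, 0, 0, 255], [-0.0008, -0.0031, -0.008, 0, 0, 0, 255], [-0.001, -0.0039, -0.01, 0, 0, 0, 255], [-0.0011, -0.0047, -0.012, 0, 0, 0, 255], [-0.0013, -0.0055, -0.014, 0, 0, 0, 255], [-0.0015, -0.0062, -0.016, 0, 0, 0, 255], [-0.0017, -0.007, -0.018, 0, 0, 0, 255], [-0.0019, -0.0078, -0.02, 0, 0, 0, 255]]}}

```text
time: 19.2
tool_pos: [0.5048, -0.1663, 0.0779]
tool_rot: [-0.38, 0.917, -0.109, 0.046]
contact_force: [-0.3, -0.2, -0.2]
gripper_width: -0.001
```

```bash
cat > c.py <<'E'
import sys
from plan import *
fs=eyes.grab_frame('scene')
im=fs['pixels'][:,:,::-1][50:280,180:400]
cv2.imwrite('pics/%s.png'%sys.argv[1],cv2.resize(im,None,fx=2.7,fy=2.7,interpolation=cv2.INTER_CUBIC))
a=[]
for i in range(6): eyes.grab_frame('scene'); a.append(monitor.state()['contact_force'])
s=monitor.state();P=s['tool_pos']
print(s['time'],np.mean(a,0),P,'uz',(H-P)@xc,P[2]-.09)
E
python3 c.py c16
```

```text
19.55 [ 0.069 -0.666 -1.342] [ 0.505 -0.166  0.078] uz 0.17811543107668895 -0.01205983650698976
```

View pics/c16.png

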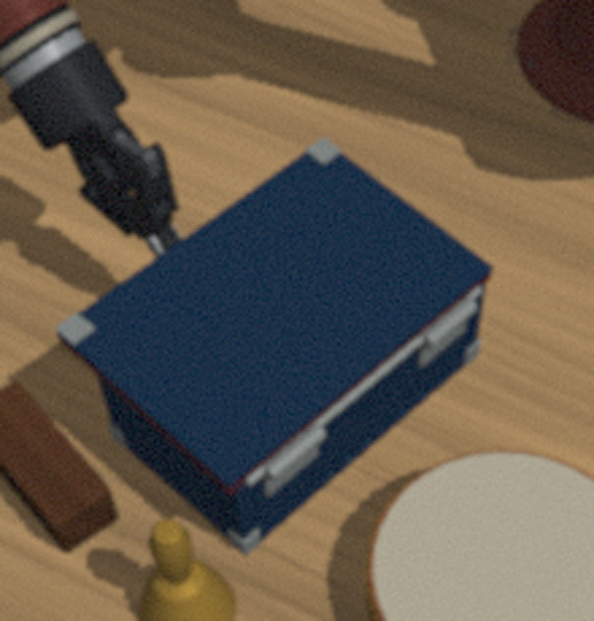

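{"api": "step_arm", "payload": {"motion": [[-0.0001, -0.0004, -0.002, 0, 0, 0, 255], [-0.0002, -0.0008, -0.004, 0, 0, 0, 255], [-0.0003, -0.0012, -0.006, 0, 0, 0, 255], [-0.0004, -0.0016, -0.008, 0, 0, 0, 255], [-0.0005, -0.002, -0.01, 0, 0, 0, 255], [-0.0006, -0.0024, -0.012, 0, 0, 0, 255], [-0.0007, -0.0028, -0.014, 0, 0, 0, 255], [-0.0008, -0.0032, -0.016, 0, 0, 0, 255], [-0.0009, -0.0036, -0.018, 0, 0, 0, 255], [-0.001, -0.004, -0.02, 0, 0, 0, 255]]}}

```text
time: 20.55
tool_pos: [0.5044, -0.1683, 0.0681]
tool_rot: [-0.38, 0.917, -0.109, 0.046]
contact_force: [-0.3, 0.1, -0.3]
gripper_width: 0.0
```

```bash
python3 c.py c17
```

```text
20.9 [-0.156  0.126 -0.193] [ 0.504 -0.168  0.068] uz 0.18016802252173988 -0.021966670234891655
```

View pics/c17.png

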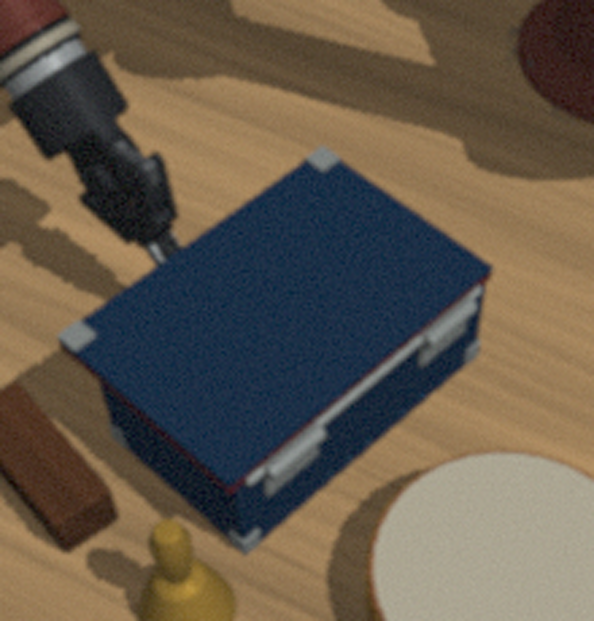

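{"api": "step_arm", "payload": {"motion": [[-0.003, -0.01, 0, 0, 0, 0, 255], [-0.007, -0.03, 0, 0, 0, 0, 255], [-0.014, -0.06, 0, 0, 0, 0, 255], [-0.026, -0.11, 0, 0, 0, 0, 255], [-0.038, -0.16, 0, 0, 0, 0, 255], [-0.05, -0.2, 0.02, 0, 0, 0, 255], [-0.06, -0.24, 0.08, 0, 0, 0, 255], [-0.06, -0.26, 0.14, 0, 0, 0, 255], [-0.06, -0.26, 0.16, 0, 0, 0, 255], [-0.06, -0.26, 0.16, 0, 0, 0, 255]]}}

```text
time: 21.9
tool_pos: [0.4747, -0.2999, 0.1494]
tool_rot: [-0.379, 0.918, -0.109, 0.048]
contact_force: [0.7, -0.3, -0.7]
gripper_width: -0.001
```

```bash
python3 c.py c18
python3 - <<'E'
from plan import *
fs=eyes.grab_frame('scene');ft=eyes.grab_frame('top');save(ft,'t18');save(fs,'s18')
for n in ['frame_drum','brass_bell','tone_block','lid_edge']:
    print(n,eyes.pinpoint(n,'scene')[:1],eyes.pinpoint(n,'top')[:1])
print(proj(fs,[W(.18,0,0)]),proj(ft,[W(.18,0,0)]))
# before/after difference around drum/bell/block
a=cv2.imread('pics/s0.png').astype(int);b=cv2.imread('pics/s18.png').astype(int)
for nm,(x0,x1,y0,y1) in dict(drum=(330,425,215,315),bell=(228,270,240,292),block=(165,222,190,252),tablectl=(450,550,300,400)).items(): print(nm,abs(a-b)[y0:y1,x0:x1].mean())
E
```

```text
22.25 [-0.086  0.091 -0.138] [ 0.474 -0.297  0.147] uz 0.31264741451370565 0.056614915498723384
frame_drum [{'uv': [365.1, 272.0], 'p': 0.86}] [{'uv': [279.1, 249.5], 'p': 0.73}]
brass_bell [{'uv': [248.0, 279.2], 'p': 0.89}] [{'uv': [376.7, 189.0], 'p': 0.63}]
tone_block [{'uv': [195.2, 224.9], 'p': 0.56}] [{'uv': [451.9, 204.6], 'p': 0.88}]
lid_edge [] [{'uv': [357.1, 279.9], 'p': 0.64}]
[[254.478 141.409]] [[453.206 305.843]]
drum 2.5643508771929824
bell 3.7475579975579976
block 7.35832861724203
tablectl 2.6277
```

View pics/c18.png

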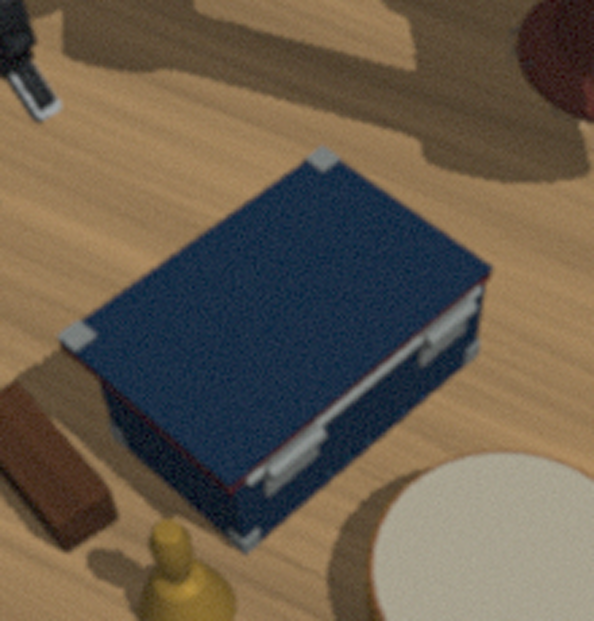

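View pics/t18.png

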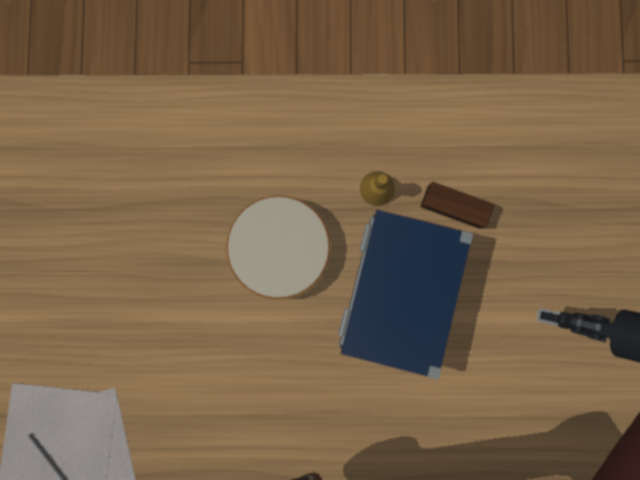

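```bash
python3 -c "
from plant import manip; print(manip.job_done())"
```

```text
the job is handed in; nothing more can be done
None
```

The lid is shut and I handed the job in at about 22 s; there was no verdict to read back.

**What I did:**
- **Tip:** I pushed the lid past upright from behind with the closed fingertips. It reached about 1.42 rad under roughly 1 N.
- **Catch:** I moved over the lid, tilted the tool 45° and put the finger under it. The lid came to rest on the back of the finger at about 0.86 rad for more than 0.5 s.
- **Lower:** I lowered it at 0.2 rad/s at first, then about 0.05–0.1 rad/s over the last 0.2 rad. I then drew the finger out sideways.

**Last checks:**
- **Lid:** The force on the tool fell to about zero before I withdrew. The lid's corners in the scene image did not move when the finger left, and they sit within 1–2 px of where a shut lid should appear.
- **Drum, bell and tone block:** All three look unmoved in the top view. The networks place each within about 5 px of where it was at the start, which is their usual scatter. The scene image changed around the tone block; I put that down to the shut lid's shadow, since the block sits in the same place in the top view.
- **Robot:** It is clear of everything, with the tool about 130 mm to the right of the lid's edge.

**What disagreed or could not be checked:**
- The network for the lid edge failed near shut: it found nothing in the scene view and a wrong spot in the top view. I read the lid angle from its corners instead.
- At the catch, that network read about 0.80 rad against 0.86 rad from the corners.
- Force readings were noisy by about 1 N, so the contact forces are averages or single noisy readings.

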